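Sort stone blanks into the sample trays

ROBOT

A 6-joint arm with a two-finger parallel gripper is mounted at the origin on the work surface. World frame = base frame: x ahead of the robot, y to its left, z up, the work surface at z = 0. Lengths are in m, angles in rad, forces in N, time in s.
With the tool pointing down it reaches from about 0.375 to 0.9 m from the base axis. Payload 3.1 kg.
Tool frame: the origin (TCP) lies between the finger pads; the fingertips stand manip.finger_overhang ahead of it and the grasp point (between the pads) lies 5 mm behind it (manip.finger_overhang is the distance from the TCP to the fingertips, in m); z points along the fingers, y is the line along which they close (so a half turn about z gives the same grasp; the last joint's range is limited). The gripper opens to 85 mm and grips with 20 to 120 N. Pads are 22 mm wide; open, the fingers measure 114 mm over their backs; the gripper's body (76 mm by 85 mm) begins 54 mm behind the grasp point. The pads swing forward as they close: fully open they stand 13 mm farther back than shut.
Start: joints at [-1.294, 0.527, 1.433, -0, 1.181, -0.178], TCP at [0.275, -0.561, 0.245] pointing down, gripper open.
Joint ranges: [-3.08, 3.08], [-0.75, 2.2], [0.22, 2.44], [-1.43, 4.57], [0, 2.65], [-2.85, 2.85]. Speed limits (rad/s): [2.79, 2.79, 3.14, 3.14, 3.14, 3.14].

INTERFACE

Orientations are given as a unit quaternion [x, y, z, w].
In Python, from station import manip gives the robot as it stands.
- The arm moves only by the tool drive_tool, never from a script. Its argument "plan" is a list of rows, each a list of 7 numbers: the shift along the tool's x, y, z in m, then the turn, a rotation vector about the tool's x, y, z in degrees, then the opening, from -1 (shut) to 1 (fully open). In form: [[x, y, z, wx, wy, wz, gripper], ...]. A call has 1 to 10 rows; each row shifts and turns the commanded pose from where the row before left it, along the tool's axes as they then stand; what a row does not reach is not made up. A row lasts 1/10 s, in which the tool goes at most 50 mm and 8.59 degrees, less where a joint would pass 70% of its speed; a pose out of reach is approached as far as the arm can. A call is refused whole if a number of a shift passes 0.05 or a number of a turn 8.59, either way. A call with a gripper value outside its range is refused whole. The fingers move at their own pace and stop on an object; "newtons" is the grip in N (left out, the last holds). Time passes only in rows, so rows that do not move let the fingers close. It gives the time, the measured TCP pose, the force, the opening and the grip force at its end, in the units of the state.
- manip.sense(): the state, without advancing time (a new reading comes with each control period).
- manip.snapshot(name): name is "scene" or "top" or "wrist"; returns a dict with "image" (420x560x3 uint8, red, green, blue), "z_map" (420x560 float32, m along the optical axis (not along the pixel's ray), 0 where there is no reading), "fov_y" (degrees; the focal length in pixels is half the picture's height over the tangent of half this angle, whatever the lens; pixels are square), "cx", "cy" (the principal point, pixels), "extrinsics" (4x4, takes a point from camera to world coordinates); the wrist camera has in their place "mount" (4x4, takes a point from camera to tool coordinates, whose origin is the TCP and whose axes are the flange's). Camera axes: x right, y up, looking along -z (the intrinsics and any distortion apply to the point x, -y, -z); pixel columns grow to the right and rows downward; lengths in m; the calibration is good to about 2 mm. A picture is of the moment at which its call begins: read the wrist's pose just before it.
- manip.sign_off(): hands the job in; it is judged then, once.
The state is a dict: "t": time; "q": joint angles; "qd": joint speeds; "tau": joint torques, N m; "tcp_pos": TCP position; "tool_rot": TCP orientation; "force": force on the tool from outside, world axes, zero at the start; "ft_torque": the same for the moment, N m; "finger_gap": opening from 0.0 (shut) to 1.0 (fully open); "gripper_force": force on a finger pad.
Only numpy, scipy, OpenCV 4.12 (cv2) and the standard library are available. Lean on these libraries where they do the work, as an engineer would, in place of code of your own. Each camera call takes 0.05 s, during which the arm holds its last target. There are 200 camera calls.

TASK

Sort the five loose stone blanks on the bench into the three white trays: each tray shows a fixed sample stone in its narrow back bay, and every blank belongs in the large front bay of the tray whose sample has its shape. Set each blank down gently (do not let it drop) so that it lies flat on the tray's floor, none on top of another or on a wall. Do not knock over or push aside the small jar that stands among them.

Things in the scene. Friction and masses are not known exactly. Their poses are not given: they have to be found in the camera images.
- round_1: Loose round stone blank: a flat disc, 44 mm across, 10 mm thick. Same reddish stone as the others, about 34 g. Origin at the centre of the solid (5 mm above the bench when lying flat), its z axis up through the thickness.
- round_2: The second loose round stone blank, same as round_1: a flat disc, 44 mm across, 10 mm thick. Same reddish stone as the others, about 34 g. Origin at the centre of the solid (5 mm above the bench when lying flat), its z axis up through the thickness.
- square_1: Loose square stone blank, 36 x 36 mm, 10 mm thick, sides along its x and y. Same reddish stone as the others, about 34 g. Origin at the centre of the solid (5 mm above the bench when lying flat), its z axis up through the thickness.
- bar_1: Loose long bar-shaped stone blank, 64 mm long (its x), 18 mm wide (its y), 10 mm thick. Same reddish stone as the others, about 34 g. Origin at the centre of the solid (5 mm above the bench when lying flat), its z axis up through the thickness.
- bar_2: The second loose bar-shaped stone blank, same as bar_1: 64 mm long (its x), 18 mm wide (its y), 10 mm thick. Same reddish stone as the others, about 34 g. Origin at the centre of the solid (5 mm above the bench when lying flat), its z axis up through the thickness.
- tray_round: White tray, fixed; sample a round disc (44 mm). Origin on the bench under the centre of its large front bay; x towards the back bay. Floor top at 4 mm; walls 22 mm high, 4 mm thick. Front bay inside: x -48 to 48, y -71 to 71 mm. Back bay, x 52 to 102 mm: the sample, fixed on a raised step at x 77, top at 22 mm. Round blanks go here.
- tray_square: White tray, fixed; sample a square (36 mm). Origin on the bench under the centre of its large front bay; x towards the back bay. Floor top at 4 mm; walls 22 mm high, 4 mm thick. Front bay inside: x -48 to 48, y -71 to 71 mm. Back bay, x 52 to 102 mm: the sample, fixed on a raised step at x 77, top at 22 mm. The square blank goes here.
- tray_bar: White tray, fixed; sample a long bar (64 x 18 mm, lying along y). Origin on the bench under the centre of its large front bay; x towards the back bay. Floor top at 4 mm; walls 22 mm high, 4 mm thick. Front bay inside: x -48 to 48, y -71 to 71 mm. Back bay, x 52 to 102 mm: the sample, fixed on a raised step at x 77, top at 22 mm. Bar blanks go here.
- jar: Small closed polish jar with a steel cap, 44 mm across, 50 mm high, 150 g, loose, standing in the same row as the blanks. Origin at the centre of its underside. To be left alone.

How it is judged:
By the outcome, as a careful person would: the job done as asked, in the order asked, and still so for the second after the job is handed in, with the robot touching nothing.
It also fails if it takes over 107 s, if anything falls off the work surface, if the arm or the gripper's body presses on something with over 40 N, if the wrist force passes 120 N, or if a joint passes its speed limit or range.

## Working session

There is one attempt and no reset: what is moved stays moved. The work goes in short steps, Python scripts to look and compute and a tool call to move; the robot and the scene stay as the last step left them, time stands still between calls to the robot, and variables do not carry over. Pictures are saved under pics/ and viewed, at most 14 in all, crops included, and the job is handed in when it is done.

Besides the shell and the picture viewer there is one more tool, called after "Request:" by a JSON object that holds its "fn" and its "kwargs", one argument or row to a line. drive_tool: Moves the arm, as the interface text tells. Its arguments: {"type":"object","properties":{"plan":{"type":"array"},"newtons":{"type":"number"}},"required":["plan"]}

```bash
mkdir -p pics; ls; python3 - <<'E'
from station import manip
import cv2,numpy as np,pickle
s=manip.sense(); print({k:np.round(v,3).tolist() for k,v in s.items()}, manip.finger_overhang)
for n in("top","scene"):
    d=manip.snapshot(n); pickle.dump(d,open(n+'.pkl','wb'))
    cv2.imwrite(f'pics/{n}0.png',d['image'][:,:,::-1]); print(n,{k:v for k,v in d.items() if k not in('image','z_map')})
E
```

```text
pics
{'t': 0.0, 'q': [-1.294, 0.528, 1.434, -0.0, 1.181, -0.179], 'qd': [0.001, -0.001, 0.001, 0.0, 0.001, 0.0], 'tau': [-0.0, -44.236, -17.802, -0.0, 0.008, 0.0], 'tcp_pos': [0.274, -0.561, 0.244], 'tool_rot': [0.974, 0.225, -0.0, -0.001], 'force': [-0.713, -0.951, -0.137], 'ft_torque': [-0.016, 0.025, -0.002], 'gripper_force': 0.0, 'finger_gap': 1.002} 0.014
top {'fov_y': 45.27378776020647, 'cx': 284.0909997262526, 'cy': 208.43681946029375, 'extrinsics': array([[-0.02663568,  0.9919648 , -0.12367849,  0.43112369],
       [-0.99954619, -0.02816973, -0.01067109,  0.00632214],
       [-0.01406933,  0.12333813,  0.99226496,  0.97894446],
       [ 0.        ,  0.        ,  0.        ,  1.        ]])}
scene {'fov_y': 43.61865392272182, 'cx': 277.4451779618558, 'cy': 207.75333004072758, 'extrinsics': array([[-0.21558094, -0.77644066,  0.59216954,  1.13307253],
       [ 0.97648515, -0.17062955,  0.1317661 ,  0.14874367],
       [-0.00126693,  0.60665102,  0.79496725,  0.82781328],
       [ 0.        ,  0.        ,  0.        ,  1.        ]])}
```

View pics/top0.png

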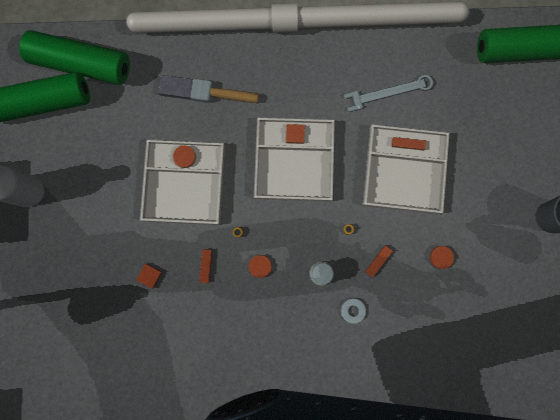

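View pics/scene0.png

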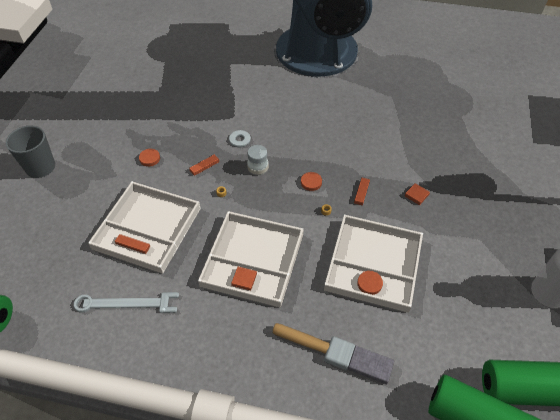

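Top view: trays left to right are round (185,180), square (295,160) and bar (405,170). The blanks are square (149,276), bar (207,266), round (260,266), bar (380,261) and round (443,257), with the jar at (320,273). The scene view agrees. The small rings and nuts are distractors.

```bash
cat > h.py <<'E'
import cv2,numpy as np,pickle
from scipy.spatial.transform import Rotation as R
def cast(d,px,z,T=None):
    T=d['extrinsics'] if T is None else T
    f=d['image'].shape[0]/2/np.tan(np.radians(d['fov_y']/2))
    px=np.atleast_2d(px).astype(float)
    r=np.c_[(px[:,0]-d['cx'])/f,-(px[:,1]-d['cy'])/f,-np.ones(len(px))]@T[:3,:3].T
    o=T[:3,3]; return (o+r*((z-o[2])/r[:,2])[:,None])[:,:2]
def masks(im):
    h=cv2.cvtColor(im,cv2.COLOR_RGB2HSV)
    red=(((h[...,0]<10)|(h[...,0]>172))&(h[...,1]>130)&(h[...,2]>50)).astype(np.uint8)*255
    white=((h[...,1]<45)&(h[...,2]>125)).astype(np.uint8)*255
    return red,white
def blobs(d,m,z,amin,amax=1e9,T=None):
    out=[]
    for c in cv2.findContours(m,cv2.RETR_EXTERNAL,cv2.CHAIN_APPROX_NONE)[0]:
        hull=cv2.convexHull(c); 
        if not amin<cv2.contourArea(hull)<amax: continue
        p=cast(d,c[:,0],z,T)
        (ce,wh,a)=cv2.minAreaRect((cv2.convexHull((p*1000).astype(np.float32))))
        if wh[0]<wh[1]: wh=wh[::-1]; a+=90
        M=cv2.moments(hull); px=[M['m10']/M['m00'],M['m01']/M['m00']]
        out.append((np.round(px,0),np.round(cast(d,px,z,T)[0]*1000,1),np.round(ce,1),np.round(wh,1),round((a+90)%180-90,1)))
    return sorted(out,key=lambda o:-o[1][1])
def wristT(d,s):
    T=np.eye(4);T[:3,:3]=R.from_quat(s['tool_rot']).as_matrix();T[:3,3]=s['tcp_pos'];return T@d['mount']
def show(L):
    for o in L: print(*[x.tolist() if hasattr(x,'tolist') else x for x in o])
E
python3 - <<'E'
from h import *
for n in('top','scene'):
    d=pickle.load(open(n+'.pkl','rb')); r,w=masks(d['image'])
    print(n,'red z5 (px, centroid, rectcentre, wh, ang)'); show(blobs(d,r,.005,60,900))
    print('red z17');show(blobs(d,r,.017,60,900))
    print('white z11');show(blobs(d,cv2.morphologyEx(w|r,cv2.MORPH_CLOSE,np.ones((3,3))),.011,3500,20000))
d=pickle.load(open('top.pkl','rb'))
print(d['z_map'][350,280],d['z_map'][276,149],d['z_map'][273,320])
print('jar top',cast(d,[321,273],.05))
d=pickle.load(open('scene.pkl','rb')); print('jar',cast(d,[258,161],.025))
E
```

```text
top red z5 (px, centroid, rectcentre, wh, ang)
[148.0, 276.0] [429.7, 281.5] [429.6, 281.4] [35.9, 35.5] 62.6
[184.0, 156.0] [662.8, 212.6] [662.8, 213.1] [41.9, 40.4] 88.3
[205.0, 265.0] [446.2, 171.6] [445.9, 171.6] [63.8, 17.7] -5.8
[260.0, 266.0] [442.2, 66.6] [442.4, 67.0] [42.2, 41.9] 43.7
[295.0, 133.0] [702.5, -8.8] [702.4, -8.7] [35.7, 34.3] -5.4
[379.0, 261.0] [445.8, -161.7] [445.8, -161.7] [63.8, 18.2] -39.4
[408.0, 143.0] [676.0, -231.5] [675.9, -232.0] [64.8, 18.0] 82.4
[442.0, 257.0] [450.1, -282.6] [450.2, -282.5] [44.2, 42.0] 88.4
red z17
[148.0, 276.0] [429.7, 278.1] [429.6, 278.0] [35.5, 35.1] 62.6
[184.0, 156.0] [659.9, 210.0] [660.0, 210.6] [41.4, 39.9] 88.3
[205.0, 265.0] [446.0, 169.5] [445.7, 169.6] [63.0, 17.5] -5.8
[260.0, 266.0] [442.1, 65.9] [442.2, 66.3] [41.7, 41.4] 43.7
[295.0, 133.0] [699.2, -8.6] [699.0, -8.5] [35.3, 33.9] -5.4
[379.0, 261.0] [445.7, -159.7] [445.7, -159.6] [63.0, 18.0] -39.4
[408.0, 143.0] [673.0, -228.6] [672.9, -229.0] [64.0, 17.7] 82.4
[442.0, 257.0] [449.9, -279.0] [450.0, -279.0] [43.7, 41.5] 88.4
white z11
[182.0, 182.0] [610.3
[... 850 characters left out ...]
2.3, 36.2] -30.3
[370.0, 282.0] [654.3, 207.9] [653.7, 208.2] [44.4, 42.0] 7.1
[362.0, 191.0] [452.5, 168.9] [451.5, 168.9] [68.6, 18.0] -5.5
[311.0, 181.0] [448.0, 65.9] [447.8, 66.0] [47.9, 40.6] 10.9
[244.0, 278.0] [694.1, -10.1] [693.9, -10.2] [38.9, 36.3] -3.1
[204.0, 164.0] [451.6, -159.2] [451.6, -159.3] [63.7, 23.3] -39.3
[132.0, 244.0] [668.2, -230.4] [668.2, -230.6] [66.5, 19.5] 81.8
[149.0, 157.0] [456.0, -277.8] [455.8, -278.0] [45.6, 43.7] 12.4
white z11
[262.0, 251.0] [629.3, 7.6] [633.4, 16.8] [235.9, 199.9] -86.1
[151.0, 221.0] [607.9, -216.7] [601.8, -219.1] [196.1, 191.0] 79.5
0.9550572 0.96028686 0.9205046
jar top [[ 0.42610448 -0.04797012]]
jar [[ 0.42509574 -0.04971757]]
```

Request:
{"fn": "drive_tool", "kwargs": {
  "plan": [
    [0.028, -0.0174, 0, 0, 0, 0, 1],
    [0.028, -0.0174, 0, 0, 0, 0, 1],
    [0.028, -0.0174, 0, 0, 0, 0, 1],
    [0.028, -0.0174, 0, 0, 0, 0, 1],
    [0.028, -0.0174, 0, 0, 0, 0, 1],
    [0.028, -0.0174, 0, 0, 0, 0, 1],
    [0.028, -0.0174, 0, 0, 0, 0, 1],
    [0.028, -0.0174, 0, 0, 0, 0, 1],
    [0.028, -0.0174, 0, 0, 0, 0, 1],
    [0.028, -0.0174, 0, 0, 0, 0, 1]
  ]
}}

```text
t: 1.1
tcp_pos: [0.45, -0.2807, 0.245]
tool_rot: [0.974, 0.225, -0.0, -0.0]
force: [1.3, -0.8, -0.0]
finger_gap: 0.996
gripper_force: 0.0
```

Request:
{"fn": "drive_tool", "kwargs": {
  "plan": [
    [0, 0, 0, 0, 0, -8, 0.6],
    [0, 0, 0, 0, 0, -8, 0.6],
    [0, 0, 0, 0, 0, -8, 0.6],
    [0, 0, 0, 0, 0, -8, 0.6],
    [0, 0, 0, 0, 0, -8, 0.6],
    [0, 0, 0, 0, 0, -8, 0.6],
    [0, 0, 0, 0, 0, -8, 0.6],
    [0, 0, 0, 0, 0, -8, 0.6],
    [0, 0, 0, 0, 0, 0, 0.6]
  ]
}}

```text
t: 2.0
tcp_pos: [0.4494, -0.2819, 0.2449]
tool_rot: [0.707, 0.707, 0.0, -0.0]
force: [-0.7, -0.3, -0.5]
finger_gap: 0.803
gripper_force: 0.0
```

```bash
cat >> h.py <<'E'
def look(name,view=False,z=.005,amin=150):
    from station import manip
    s=manip.sense(); d=manip.snapshot('wrist')
    if view: cv2.imwrite(f'pics/{name}.png',d['image'][:,:,::-1])
    pickle.dump((d,s),open(name+'.pkl','wb'))
    r,w=masks(d['image']); T=wristT(d,s); show(blobs(d,r,z,amin,1e9,T)); return d,s
def go(x,y,z,yaw):
    from station import manip
    s=manip.sense(); Q=R.from_quat(s['tool_rot'])
    ex=Q.as_matrix()[:,0]; y0=np.degrees(np.arctan2(ex[1],ex[0]))
    tgt=R.from_euler('z',yaw,degrees=True)*R.from_euler('x',180,degrees=True)
    print('t %.1f tcp'%s['t'],np.round(s['tcp_pos'],4),'yaw %.2f'%y0,'gap %.3f'%s['finger_gap'],'F',np.round(s['force'],1))
    print('tool shift mm',np.round(Q.inv().apply(np.array([x,y,z])-s['tcp_pos'])*1000,1),'turn deg',np.round((Q.inv()*tgt).as_rotvec(degrees=True),2))
E
python3 - <<'E'
from h import *
d,s=look('w1',True); print(d['mount'].round(4).tolist(),d['fov_y'],d['cx'],d['cy']); go(.449,-.2825,.1,90)
E
```

```text
[271.0, 62.0] [444.8, -161.0] [445.2, -161.6] [64.0, 18.3] -39.3
[492.0, 131.0] [679.0, -228.1] [678.8, -229.2] [65.4, 21.2] 81.9
[276.0, 181.0] [449.9, -282.3] [449.7, -282.6] [42.7, 42.2] -89.9
[[0.0005, 0.9601, 0.2798, 0.0716], [1.0, -0.0002, -0.0009, 0.0011], [-0.0008, 0.2798, -0.9601, -0.1278], [0.0, 0.0, 0.0, 1.0]] 63.850729626338016 276.8932543493094 211.4049956852875
t 2.0 tcp [ 0.4495 -0.2819  0.245 ] yaw 89.90 gap 0.800 F [0.4 0.1 0.2]
tool shift mm [ -0.6  -0.4 145. ] turn deg [-0.03 -0.03 -0.1 ]
```

View pics/w1.png

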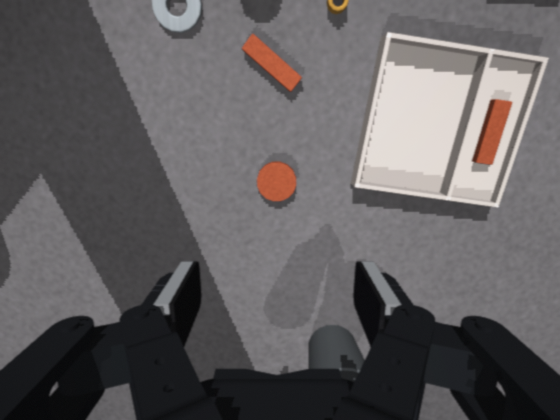

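Wrist view: the disc at (276,181) resolves to (449.8,-282.4) mm, which matches the top camera. The tray is clear of it. I'll descend and grasp.

Request:
{"fn": "drive_tool", "kwargs": {
  "plan": [
    [-0.0005, -0.0003, 0.04, 0, 0, 0, 0.6],
    [0, 0, 0.04, 0, 0, 0, 0.6],
    [0, 0, 0.04, 0, 0, 0, 0.6],
    [0, 0, 0.04, 0, 0, 0, 0.6],
    [0, 0, 0.03, 0, 0, 0, 0.6],
    [0, 0, 0.02, 0, 0, 0, 0.6],
    [0, 0, 0.01, 0, 0, 0, 0.6],
    [0, 0, 0.005, 0, 0, 0, 0.6],
    [0, 0, 0.0045, 0, 0, 0, 0.6],
    [0, 0, 0, 0, 0, 0, 0.3]
  ],
  "newtons": 30
}}

```text
t: 3.05
tcp_pos: [0.4497, -0.2829, 0.0162]
tool_rot: [0.707, 0.707, 0.0, 0.0]
force: [-1.0, -0.5, -0.7]
finger_gap: 0.658
gripper_force: 0.0
```

Request:
{"fn": "drive_tool", "kwargs": {
  "plan": [
    [0, 0, 0, 0, 0, 0, -0.4],
    [0, 0, 0, 0, 0, 0, -0.4],
    [0, 0, 0, 0, 0, 0, -0.4],
    [0, 0, 0, 0, 0, 0, -0.4],
    [0, 0, 0, 0, 0, 0, -0.4],
    [0, 0, 0, 0, 0, 0, -0.4]
  ],
  "newtons": 30
}}

```text
t: 3.65
tcp_pos: [0.4498, -0.283, 0.017]
tool_rot: [0.707, 0.707, 0.0, 0.001]
force: [-0.6, 0.2, 6.5]
finger_gap: 0.491
gripper_force: 30.2
```

Request:
{"fn": "drive_tool", "kwargs": {
  "plan": [
    [0, 0, -0.01, 0, 0, 0, -0.4],
    [0, 0, -0.025, 0, 0, 0, -0.4],
    [0, 0, -0.035, 0, 0, 0, -0.4],
    [0.015, 0.004, -0.03, 0, 0, 0, -0.4],
    [0.025, 0.006, 0, 0, 0, 0, -0.4],
    [0.035, 0.009, 0, 0, 0, 0, -0.4],
    [0.04, 0.01, 0, 0, 0, 0, -0.4],
    [0.04, 0.01, 0, 0, 0, 0, -0.4],
    [0.04, 0.01, 0, 0, 0, 0, -0.4],
    [0.04, 0.01, 0, 0, 0, 0, -0.4]
  ]
}}

```text
t: 4.65
tcp_pos: [0.5083, -0.046, 0.1164]
tool_rot: [0.707, 0.707, 0.0, 0.0]
force: [0.3, -0.3, 0.1]
finger_gap: 0.491
gripper_force: 30.5
```

Request:
{"fn": "drive_tool", "kwargs": {
  "plan": [
    [0.04, 0.01, 0, 0, 0, 0, -0.4],
    [0.04, 0.01, 0, 0, 0, 0, -0.4],
    [0.04, 0.01, 0, 0, 0, 0, -0.4],
    [0.04, 0.01, 0, 0, 0, 0, -0.4],
    [0.04, 0.01, 0, 0, 0, 0, -0.4],
    [0.04, 0.01, 0, 0, 0, 0, -0.4],
    [0.03, 0.01, 0, 0, 0, 0, -0.4],
    [0.02, 0.01, 0, 0, 0, 2.5, -0.4],
    [0.01, 0.01, 0, 0, 0, 2.5, -0.4],
    [0, 0, 0, 0, 0, 0, -0.4]
  ]
}}

```text
t: 5.65
tcp_pos: [0.5994, 0.2538, 0.1164]
tool_rot: [0.736, 0.677, 0.001, 0.001]
force: [-0.6, -0.4, -0.9]
finger_gap: 0.494
gripper_force: 30.5
```

```bash
python3 - <<'E'
from h import *
d,s=look('w2',True); go(.587,.2525,.022,85); print(s['gripper_force'])
E
```

```text
[39.0, 199.0] [429.2, 280.1] [429.1, 279.5] [39.5, 39.5] 61.1
[366.0, 265.0] [666.4, 206.7] [667.9, 207.2] [49.1, 28.6] -53.7
[277.0, 275.0] [597.1, 204.5] [596.8, 202.6] [76.7, 76.6] 41.3
[74.0, 324.0] [427.9, 174.4] [432.6, 171.9] [42.0, 22.7] -4.9
[131.0, 414.0] [455.7, 78.9] [454.6, 81.1] [22.7, 15.7] -5.0
t 5.7 tcp [0.5982 0.2526 0.1161] yaw 85.18 gap 0.494 F [-0.1  0.3 -0.1]
tool shift mm [ -1.  -11.2  94.1] turn deg [0.02 0.   0.18]
30.54802894592285
```

View pics/w2.png

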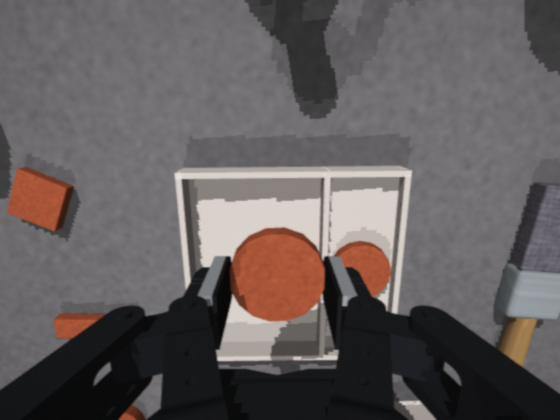

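The disc is held well between the pads over the round tray. The tray's left corners are at (180,172) and (190,358), with the divider at (326,171). I'll check the tray position against the rim.

```bash
python3 - <<'E'
from h import *
d,s=pickle.load(open('w2.pkl','rb')); print(cast(d,[[178,171],[410,169],[327,171],[187,360]],.022,wristT(d,s)).round(4))
c,sn=np.cos(np.radians(-4.5)),np.sin(np.radians(-4.5)); o=np.array([.584,.2177])
for p in[(-.052,.075),(.106,.075),(.050,.075),(-.052,-.075)]: print((o+[c*p[0]-sn*p[1],sn*p[0]+c*p[1]]).round(4))
E
```

```text
[[0.5385 0.294 ]
 [0.6919 0.2824]
 [0.637  0.2857]
 [0.5208 0.1453]]
[0.538  0.2965]
[0.6956 0.2842]
[0.6397 0.2885]
[0.5263 0.147 ]
```

Request:
{"fn": "drive_tool", "kwargs": {
  "plan": [
    [-0.0035, -0.0127, 0.01, 0, 0, 0, -0.4],
    [0, 0, 0.03, 0, 0, 0, -0.4],
    [0, 0, 0.025, 0, 0, 0, -0.4],
    [0, 0, 0.012, 0, 0, 0, -0.4],
    [0, 0, 0.008, 0, 0, 0, -0.4],
    [0, 0, 0.005, 0, 0, 0, -0.4],
    [0, 0, 0.003, 0, 0, 0, -0.4],
    [0, 0, 0, 0, 0, 0, -0.4]
  ]
}}

```text
t: 6.5
tcp_pos: [0.5856, 0.2497, 0.0232]
tool_rot: [0.737, 0.676, 0.0, 0.0]
force: [-0.6, 0.3, 0.9]
finger_gap: 0.492
gripper_force: 30.6
```

Request:
{"fn": "drive_tool", "kwargs": {
  "plan": [
    [0, 0, 0.001, 0, 0, 0, -0.4],
    [0, 0, 0.001, 0, 0, 0, -0.4],
    [0, 0, 0, 0, 0, 0, -0.4]
  ]
}}

```text
t: 6.8
tcp_pos: [0.5854, 0.2498, 0.0211]
tool_rot: [0.737, 0.676, 0.0, 0.0]
force: [0.4, -0.1, -0.6]
finger_gap: 0.488
gripper_force: 30.6
```

Request:
{"fn": "drive_tool", "kwargs": {
  "plan": [
    [0, 0, 0.0007, 0, 0, 0, -0.4],
    [0, 0, 0, 0, 0, 0, -0.4]
  ]
}}

```text
t: 7.0
tcp_pos: [0.5855, 0.2498, 0.021]
tool_rot: [0.737, 0.676, 0.0, 0.0]
force: [-1.1, -0.3, 4.4]
finger_gap: 0.49
gripper_force: 31.1
```

Request:
{"fn": "drive_tool", "kwargs": {
  "plan": [
    [0, 0, 0, 0, 0, 0, 0.05],
    [0, 0, 0, 0, 0, 0, 0.2],
    [0, 0, 0, 0, 0, 0, 0.2],
    [0, 0, -0.01, 0, 0, 0, 0.2],
    [0, 0, -0.025, 0, 0, 0, 0.2],
    [0, 0, -0.035, 0, 0, 0, 0.2],
    [0, 0, -0.04, 0, 0, 0, 0.3],
    [0, 0, -0.03, 0, 0, 0, 0.4]
  ]
}}

```text
t: 7.8
tcp_pos: [0.586, 0.2499, 0.1631]
tool_rot: [0.737, 0.676, 0.001, 0.001]
force: [0.1, -0.6, 0.2]
finger_gap: 0.7
gripper_force: 0.0
```

Request:
{"fn": "drive_tool", "kwargs": {
  "plan": [
    [-0.02, -0.0127, 0, 0, 0, 0, 0.6],
    [-0.03, -0.02, 0, 0, 0, 0, 0.6],
    [-0.03, -0.02, 0, 0, 0, 0, 0.6],
    [-0.03, -0.02, 0, 0, 0, 0, 0.6],
    [-0.03, -0.02, 0, 0, 0, 0, 0.6],
    [-0.026, -0.016, 0, 0, 0, 0, 0.6],
    [-0.02, -0.012, 0, 0, 0, 0, 0.6],
    [-0.01, -0.006, 0, 0, 0, 0, 0.6],
    [0, 0, 0, 0, 0, 0, 0.6]
  ]
}}

```text
t: 8.7
tcp_pos: [0.4418, 0.0646, 0.1605]
tool_rot: [0.738, 0.675, 0.0, 0.0]
force: [1.0, 0.4, 0.3]
finger_gap: 0.797
gripper_force: 0.0
```

```bash
python3 - <<'E'
from h import *
d,s=look('w3',True); go(.442,.066,.018,85)
E
```

```text
[548.0, 6.0] [657.3, 194.7] [655.9, 194.3] [20.4, 8.6] -5.0
[268.0, 67.0] [445.4, 170.9] [445.5, 170.7] [64.2, 18.3] -5.8
[275.0, 198.0] [441.8, 65.9] [442.0, 65.4] [44.6, 42.5] 83.7
[555.0, 262.0] [691.7, -17.2] [690.1, -15.4] [40.4, 9.9] -81.9
t 8.8 tcp [0.4428 0.0652 0.1606] yaw 84.98 gap 0.799 F [ 0.9  0.2 -0.4]
tool shift mm [  0.7  -1.  142.6] turn deg [ 0.08 -0.02 -0.02]
```

View pics/w3.png

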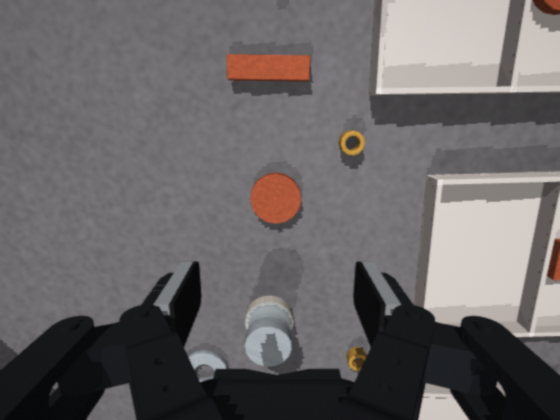

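The disc at (275,198) is at (442,65.8) mm. The jar at (268,330) is well clear. I'll descend and grasp.

Request:
{"fn": "drive_tool", "kwargs": {
  "plan": [
    [0.0007, -0.001, 0.03, 0, 0, 0, 0.6],
    [0, 0, 0.04, 0, 0, 0, 0.6],
    [0, 0, 0.035, 0, 0, 0, 0.6],
    [0, 0, 0.02, 0, 0, 0, 0.4],
    [0, 0, 0.01, 0, 0, 0, 0.4],
    [0, 0, 0.005, 0, 0, 0, 0.3],
    [0, 0, 0.0025, 0, 0, 0, 0.3],
    [0, 0, 0, 0, 0, 0, 0.2],
    [0, 0, 0, 0, 0, 0, -0.4],
    [0, 0, 0, 0, 0, 0, -0.4]
  ],
  "newtons": 30
}}

```text
t: 9.75
tcp_pos: [0.4419, 0.0662, 0.0187]
tool_rot: [0.737, 0.676, 0.001, 0.001]
force: [0.2, 0.6, 3.6]
finger_gap: 0.489
gripper_force: 30.0
```

Request:
{"fn": "drive_tool", "kwargs": {
  "plan": [
    [0, 0, 0, 0, 0, 0, -0.4],
    [0, 0, 0, 0, 0, 0, -0.4],
    [0, 0, 0, 0, 0, 0, -0.4]
  ]
}}

```text
t: 10.05
tcp_pos: [0.4419, 0.0662, 0.0187]
tool_rot: [0.737, 0.676, 0.001, 0.001]
force: [-1.0, 1.7, 7.1]
finger_gap: 0.491
gripper_force: 30.3
```

Request:
{"fn": "drive_tool", "kwargs": {
  "plan": [
    [0, 0, -0.01, 0, 0, 0, -0.4],
    [0, 0, -0.025, 0, 0, 0, -0.4],
    [0, 0, -0.03, 0, 0, 0, -0.4],
    [0.01, 0.01, -0.015, 0, 0, 0, -0.4],
    [0.024, 0.024, 0, 0, 0, 0, -0.4],
    [0.03, 0.03, 0, 0, 0, 0, -0.4],
    [0.03, 0.03, 0, 0, 0, 0, -0.4],
    [0.02, 0.02, 0, 0, 0, 0, -0.4],
    [0.014, 0.012, 0, 0, 0, 0, -0.4],
    [0, 0, 0, 0, 0, 0, -0.4]
  ]
}}

```text
t: 11.05
tcp_pos: [0.5799, 0.1843, 0.0985]
tool_rot: [0.736, 0.677, 0.002, 0.001]
force: [-0.1, -0.1, -0.2]
finger_gap: 0.486
gripper_force: 30.5
```

```bash
python3 - <<'E'
from h import *
d,s=look('w4'); go(.580,.1835,.0228,85); print(s['gripper_force'])
E
```

```text
[25.0, 95.0] [432.5, 279.4] [431.1, 278.1] [37.3, 35.4] 61.1
[277.0, 121.0] [586.8, 250.8] [586.8, 250.1] [43.6, 42.8] 85.2
[396.0, 180.0] [663.2, 206.4] [663.2, 205.4] [47.5, 45.6] -14.9
[86.0, 255.0] [444.7, 170.7] [445.0, 170.5] [67.4, 21.1] -5.9
[277.0, 275.0] [578.2, 143.8] [578.3, 142.6] [72.7, 67.3] 84.4
t 11.1 tcp [0.5779 0.1832 0.098 ] yaw 85.14 gap 0.482 F [-0.8 -0.6 -0.4]
tool shift mm [ 0.5  2.  75.2] turn deg [0.03 0.01 0.14]
30.495001673698425
```

Request:
{"fn": "drive_tool", "kwargs": {
  "plan": [
    [0, 0.001, 0.02, 0, 0, 0, -0.4],
    [0, 0, 0.025, 0, 0, 0, -0.4],
    [0, 0, 0.012, 0, 0, 0, -0.4],
    [0, 0, 0.008, 0, 0, 0, -0.4],
    [0, 0, 0.005, 0, 0, 0, -0.4],
    [0, 0, 0.003, 0, 0, 0, -0.4],
    [0, 0, 0.001, 0, 0, 0, -0.4],
    [0, 0, 0, 0, 0, 0, -0.4]
  ]
}}

```text
t: 11.9
tcp_pos: [0.5791, 0.1827, 0.0241]
tool_rot: [0.737, 0.676, 0.0, 0.0]
force: [0.5, -0.1, -1.5]
finger_gap: 0.486
gripper_force: 30.5
```

Request:
{"fn": "drive_tool", "kwargs": {
  "plan": [
    [0, 0, 0.001, 0, 0, 0, -0.4],
    [0, 0, 0.0006, 0, 0, 0, -0.4],
    [0, 0, 0, 0, 0, 0, -0.4]
  ]
}}

```text
t: 12.2
tcp_pos: [0.5792, 0.1828, 0.0228]
tool_rot: [0.737, 0.676, 0.0, 0.0]
force: [-0.7, -0.5, 3.9]
finger_gap: 0.485
gripper_force: 31.0
```

Request:
{"fn": "drive_tool", "kwargs": {
  "plan": [
    [0, 0, 0, 0, 0, 0, 0.05],
    [0, 0, 0, 0, 0, 0, 0.2],
    [0, 0, 0, 0, 0, 0, 0.2],
    [0, 0, -0.01, 0, 0, 0, 0.2],
    [0, 0, -0.025, 0, 0, 0, 0.2],
    [0, 0, -0.035, 0, 0, 0, 0.2],
    [0, 0, -0.04, 0, 0, 0, 0.2],
    [-0.004, -0.02, -0.02, 0, 0, 0, 0.2],
    [-0.005, -0.03, 0, 0, 0, 0, 0.2],
    [-0.005, -0.03, 0, 0, 0, 0, 0.2]
  ]
}}

```text
t: 13.2
tcp_pos: [0.4979, 0.1756, 0.1538]
tool_rot: [0.737, 0.676, 0.001, 0.001]
force: [-0.8, -0.3, -0.7]
finger_gap: 0.596
gripper_force: 0.0
```

Request:
{"fn": "drive_tool", "kwargs": {
  "plan": [
    [-0.005, -0.03, 0, 0, 0, 0, 0],
    [-0.005, -0.0225, 0, 0, 0, 0, 0],
    [0, 0, 0, 0, 0, -8.5, 0],
    [0, 0, 0, 0, 0, -8.5, 0],
    [0, 0, 0, 0, 0, -8.5, 0],
    [0, 0, 0, 0, 0, -8.5, 0],
    [0, 0, 0, 0, 0, -8.5, 0],
    [0, 0, 0, 0, 0, -8.5, 0],
    [0, 0, 0, 0, 0, -8.5, 0],
    [0, 0, 0, 0, 0, -8.5, 0]
  ]
}}

```text
t: 14.2
tcp_pos: [0.4448, 0.1702, 0.1526]
tool_rot: [0.23, 0.973, 0.0, 0.0]
force: [-0.3, -0.3, 0.2]
finger_gap: 0.498
gripper_force: 0.0
```

Request:
{"fn": "drive_tool", "kwargs": {
  "plan": [
    [0, 0, 0, 0, 0, -8.5, 0],
    [0, 0, 0, 0, 0, -8.5, 0],
    [0, 0, 0, 0, 0, -4, 0],
    [0, 0, 0, 0, 0, 0, 0]
  ]
}}

```text
t: 14.6
tcp_pos: [0.4448, 0.1702, 0.1526]
tool_rot: [0.052, 0.999, 0.0, 0.0]
force: [-0.4, 0.2, 0.7]
finger_gap: 0.496
gripper_force: 0.0
```

```bash
python3 - <<'E'
from h import *
d,s=look('w5',True); go(.4453,.1708,.018,174.2)
E
```

```text
[407.0, 167.0] [428.8, 279.9] [429.3, 279.8] [38.5, 36.1] 61.0
[304.0, 337.0] [583.1, 182.6] [583.2, 182.8] [47.1, 42.3] -5.7
[276.0, 199.0] [444.2, 170.7] [445.6, 170.5] [64.5, 17.7] -6.5
t 14.7 tcp [0.4448 0.1702 0.1525] yaw 173.97 gap 0.498 F [-0.1  0.1  0.9]
tool shift mm [ -0.3   0.6 134.5] turn deg [ 0.01  0.04 -0.23]
```

View pics/w5.png

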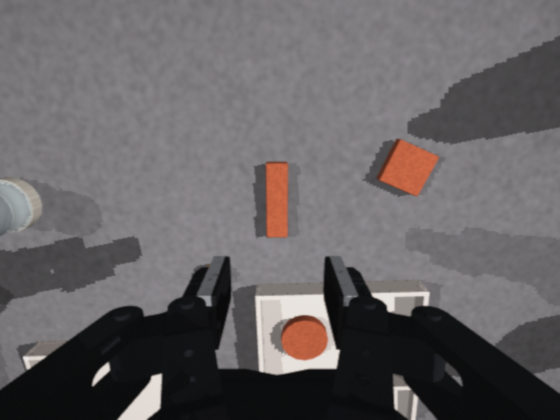

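The bar at (276,199) is aligned with the pads, and the square is at (408,167). I'll descend and grasp the bar.

Request:
{"fn": "drive_tool", "kwargs": {
  "plan": [
    [-0.0003, 0.0004, 0.03, 0, 0, 0, 0],
    [0, 0, 0.04, 0, 0, 0, 0],
    [0, 0, 0.03, 0, 0, 0, 0],
    [0, 0, 0.018, 0, 0, 0, -0.1],
    [0, 0, 0.01, 0, 0, 0, -0.2],
    [0, 0, 0.004, 0, 0, 0, -0.3],
    [0, 0, 0.002, 0, 0, 0, -0.3],
    [0, 0, 0, 0, 0, 0, -0.4],
    [0, 0, 0, 0, 0, 0, -1],
    [0, 0, 0, 0, 0, 0, -1]
  ]
}}

```text
t: 15.65
tcp_pos: [0.4457, 0.1707, 0.0189]
tool_rot: [0.052, 0.999, 0.0, 0.001]
force: [-0.0, 1.1, 4.1]
finger_gap: 0.197
gripper_force: 30.7
```

Request:
{"fn": "drive_tool", "kwargs": {
  "plan": [
    [0, 0, 0, 0, 0, 0, -1],
    [0, 0, 0, 0, 0, 0, -1],
    [0, 0, 0, 0, 0, 0, -1],
    [0, 0, 0, 0, 0, 0, -1]
  ]
}}

```text
t: 16.05
tcp_pos: [0.4457, 0.1707, 0.0189]
tool_rot: [0.052, 0.999, 0.0, 0.001]
force: [0.3, 0.8, 5.6]
finger_gap: 0.197
gripper_force: 31.0
```

Request:
{"fn": "drive_tool", "kwargs": {
  "plan": [
    [0, 0, -0.01, 0, 0, 0, -1],
    [0, 0, -0.03, 0, 0, 0, -1],
    [0, 0, -0.04, 0, 0, 0, -1],
    [-0.005, -0.0085, -0.03, 0, 0, 0, -1],
    [-0.011, -0.02, 0, 0, 0, 0, -1],
    [-0.02, -0.034, 0, 0, 0, 0, -1],
    [-0.023, -0.04, 0, 0, 0, 0, -1],
    [-0.023, -0.04, 0, 0, 0, 0, -1],
    [-0.023, -0.04, 0, 0, 0, 0, -1],
    [-0.023, -0.04, 0, 0, 0, 0, -1]
  ]
}}

```text
t: 17.05
tcp_pos: [0.5495, -0.0657, 0.1287]
tool_rot: [0.052, 0.999, 0.0, 0.0]
force: [-0.2, 0.3, -0.3]
finger_gap: 0.194
gripper_force: 30.3
```

Request:
{"fn": "drive_tool", "kwargs": {
  "plan": [
    [-0.023, -0.04, 0, 0, 0, 0, -1],
    [-0.02, -0.034, 0, 0, 0, 0, -1],
    [-0.013, -0.022, 0, 0, 0, 1, -1],
    [-0.01, -0.02, 0, 0, 0, 1, -1],
    [0, 0, 0, 0, 0, 0, -1],
    [0, 0, 0, 0, 0, 0, -1]
  ]
}}

```text
t: 17.65
tcp_pos: [0.6018, -0.186, 0.128]
tool_rot: [0.07, 0.998, 0.0, -0.001]
force: [-0.5, -0.8, -0.5]
finger_gap: 0.195
gripper_force: 30.3
```

```bash
python3 - <<'E'
from h import *
d,s=look('w6',True); go(.6026,-.186,.023,172); print(s['gripper_force'])
E
```

```text
[512.0, 296.0] [705.5, -0.2] [706.2, -0.4] [42.6, 42.0] 86.6
[260.0, 9.0] [465.9, -177.2] [463.3, -177.0] [18.9, 17.5] 52.2
[277.0, 268.0] [652.4, -192.0] [656.1, -192.2] [116.6, 33.1] -8.0
[204.0, 299.0] [671.8, -256.5] [673.6, -254.5] [21.2, 18.9] 82.0
t 17.7 tcp [ 0.6015 -0.1852  0.128 ] yaw 172.07 gap 0.196 F [-0.9 -0.4 -1.3]
tool shift mm [ -1.4  -0.8 104.9] turn deg [ 0.06 -0.11  0.07]
30.277007818222046
```

View pics/w6.png

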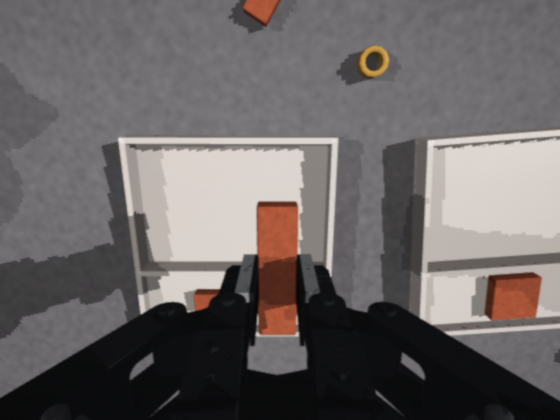

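The bar is held over the bar tray. The tray's front rim corners are at (120,139) and (337,139), with the divider at y≈268. I'll check the geometry.

```bash
python3 - <<'E'
from h import *
d,s=pickle.load(open('w6.pkl','rb')); print(cast(d,[[120,138],[338,138],[420,142],[140,267]],.022,wristT(d,s)).round(4))
def tr(o,yaw,P):
    c,sn=np.cos(np.radians(yaw)),np.sin(np.radians(yaw))
    for p in P: print((np.array(o)+[c*p[0]-sn*p[1],sn*p[0]+c*p[1]]).round(4))
tr([.598,-.219],-8,[(-.052,-.075),(-.052,.075),(.048,-.071)]); tr([.624,-.0035],-3.6,[(-.052,-.075)])
E
```

```text
[[ 0.5338 -0.2833]
 [ 0.5543 -0.1366]
 [ 0.5647 -0.0813]
 [ 0.6291 -0.2939]]
[ 0.5361 -0.286 ]
[ 0.5569 -0.1375]
[ 0.6357 -0.296 ]
[ 0.5674 -0.0751]
```

Request:
{"fn": "drive_tool", "kwargs": {
  "plan": [
    [0.001, 0, 0.02, 0, 0, 0, -1],
    [0, 0, 0.03, 0, 0, 0, -1],
    [0, 0, 0.025, 0, 0, 0, -1],
    [0, 0, 0.013, 0, 0, 0, -1],
    [0, 0, 0.008, 0, 0, 0, -1],
    [0, 0, 0.005, 0, 0, 0, -1],
    [0, 0, 0.002, 0, 0, 0, -1],
    [0, 0, 0.001, 0, 0, 0, -1],
    [0, 0, 0, 0, 0, 0, -1]
  ]
}}

```text
t: 18.6
tcp_pos: [0.6021, -0.1865, 0.0247]
tool_rot: [0.069, 0.998, -0.0, 0.001]
force: [-0.2, -0.3, -0.5]
finger_gap: 0.192
gripper_force: 30.3
```

Request:
{"fn": "drive_tool", "kwargs": {
  "plan": [
    [0, 0, 0.001, 0, 0, 0, -1],
    [0, 0, 0.0007, 0, 0, 0, -1],
    [0, 0, 0.0005, 0, 0, 0, -1],
    [0, 0, 0, 0, 0, 0, -1]
  ]
}}

```text
t: 19.0
tcp_pos: [0.6019, -0.1864, 0.0229]
tool_rot: [0.069, 0.998, -0.0, 0.0]
force: [-1.2, 1.0, 4.9]
finger_gap: 0.193
gripper_force: 30.9
```

Request:
{"fn": "drive_tool", "kwargs": {
  "plan": [
    [0, 0, 0, 0, 0, 0, -0.5],
    [0, 0, 0, 0, 0, 0, -0.36],
    [0, 0, 0, 0, 0, 0, -0.36],
    [0, 0, -0.01, 0, 0, 0, -0.36],
    [0, 0, -0.025, 0, 0, 0, -0.36],
    [0, 0, -0.035, 0, 0, 0, -0.3],
    [0, 0, -0.04, 0, 0, 0, -0.2],
    [0.015, 0.003, -0.02, 0, 0, 0, 0],
    [0.03, 0, 0, 0, 0, 0, 0],
    [0.035, 0, 0, 0, 0, 0, 0]
  ]
}}

```text
t: 20.0
tcp_pos: [0.5235, -0.1726, 0.1537]
tool_rot: [0.069, 0.998, -0.001, 0.002]
force: [-0.5, -0.2, -0.9]
finger_gap: 0.499
gripper_force: 0.0
```

Request:
{"fn": "drive_tool", "kwargs": {
  "plan": [
    [0.035, 0, 0, 0, 0, 0, 0],
    [0.03, 0, 0, 0, 0, 0, 0],
    [0.014, 0, 0, 0, 0, 0, 0],
    [0, 0, 0, 0, 0, 7.85, 0],
    [0, 0, 0, 0, 0, 7.85, 0],
    [0, 0, 0, 0, 0, 7.85, 0],
    [0, 0, 0, 0, 0, 7.85, 0],
    [0, 0, 0, 0, 0, 0, 0]
  ]
}}

```text
t: 20.8
tcp_pos: [0.4447, -0.1613, 0.1524]
tool_rot: [0.337, 0.942, -0.0, 0.0]
force: [-0.7, 0.1, 0.8]
finger_gap: 0.501
gripper_force: 0.0
```

```bash
python3 - <<'E'
from h import *
d,s=look('w7'); go(.445,-.1613,.0185,140.6)
E
```

```text
[275.0, 200.0] [444.4, -161.2] [445.4, -162.0] [64.5, 17.4] -39.8
t 20.9 tcp [ 0.4447 -0.1613  0.1523] yaw 140.81 gap 0.501 F [-0.2 -0.5 -0.6]
tool shift mm [-1.000e-01  2.000e-01  1.338e+02] turn deg [0.   0.05 0.21]
```

Request:
{"fn": "drive_tool", "kwargs": {
  "plan": [
    [0, 0, 0.03, 0, 0, 0.4, 0],
    [0, 0, 0.04, 0, 0, 0, 0],
    [0, 0, 0.03, 0, 0, 0, 0],
    [0, 0, 0.018, 0, 0, 0, -0.1],
    [0, 0, 0.01, 0, 0, 0, -0.2],
    [0, 0, 0.004, 0, 0, 0, -0.3],
    [0, 0, 0.002, 0, 0, 0, -0.3],
    [0, 0, 0, 0, 0, 0, -0.4],
    [0, 0, 0, 0, 0, 0, -1],
    [0, 0, 0, 0, 0, 0, -1]
  ]
}}

```text
t: 21.85
tcp_pos: [0.4451, -0.1616, 0.0187]
tool_rot: [0.34, 0.941, -0.0, 0.001]
force: [0.6, 1.0, 4.3]
finger_gap: 0.193
gripper_force: 30.8
```

Request:
{"fn": "drive_tool", "kwargs": {
  "plan": [
    [0, 0, 0, 0, 0, 0, -1],
    [0, 0, 0, 0, 0, 0, -1],
    [0, 0, 0, 0, 0, 0, -1]
  ]
}}

```text
t: 22.15
tcp_pos: [0.4451, -0.1615, 0.0187]
tool_rot: [0.34, 0.94, -0.0, 0.001]
force: [-0.1, 0.4, 6.0]
finger_gap: 0.195
gripper_force: 31.0
```

Request:
{"fn": "drive_tool", "kwargs": {
  "plan": [
    [0, 0, -0.01, 0, 0, 0, -1],
    [0, 0, -0.03, 0, 0, 0, -1],
    [0, 0, -0.04, 0, 0, 0, -1],
    [0, 0, -0.02, 0, 0, -6, -1],
    [0, 0, 0, 0, 0, -8, -1],
    [0, 0, 0, 0, 0, -8, -1],
    [0, 0, 0, 0, 0, -8, -1],
    [0, 0, 0, 0, 0, -1.9, -1]
  ]
}}

```text
t: 22.95
tcp_pos: [0.4444, -0.1611, 0.1185]
tool_rot: [0.067, 0.998, -0.0, 0.0]
force: [0.6, 0.5, -0.6]
finger_gap: 0.198
gripper_force: 30.3
```

Request:
{"fn": "drive_tool", "kwargs": {
  "plan": [
    [-0.016, -0.007, 0, 0, 0, 0, -1],
    [-0.028, -0.012, 0, 0, 0, 0, -1],
    [-0.035, -0.015, 0, 0, 0, 0, -1],
    [-0.035, -0.015, 0, 0, 0, 0, -1],
    [-0.028, -0.012, 0, 0, 0, 0, -1],
    [-0.0152, -0.0069, 0, 0, 0, 0, -1],
    [0, 0, 0, 0, 0, 0, -1],
    [0, 0, 0, 0, 0, 0, -1]
  ]
}}

```text
t: 23.75
tcp_pos: [0.5899, -0.2492, 0.1177]
tool_rot: [0.068, 0.998, 0.001, -0.001]
force: [0.4, -0.0, -0.1]
finger_gap: 0.194
gripper_force: 30.3
```

```bash
python3 - <<'E'
from h import *
d,s=look('w8',True); go(.5914,-.2507,.023,172); print(s['gripper_force'])
E
```

```text
[364.0, 216.0] [602.3, -184.5] [603.9, -184.7] [65.0, 18.9] -7.9
[278.0, 270.0] [637.7, -254.4] [641.1, -255.2] [113.7, 32.5] -6.5
t 23.8 tcp [ 0.5894 -0.2488  0.1176] yaw 172.17 gap 0.198 F [ 0.5  0.1 -0.1]
tool shift mm [-2.5 -1.7 94.6] turn deg [ 0.07 -0.16  0.17]
30.326074361801147
```

View pics/w8.png

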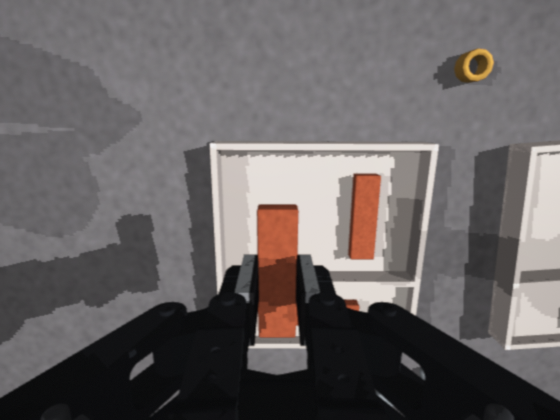

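The first bar lies flat in the bay at (364,216). The second is held at (278,270). I'll lower it.

Request:
{"fn": "drive_tool", "kwargs": {
  "plan": [
    [-0.0015, -0.001, 0.02, 0, 0, 0, -1],
    [0, 0, 0.03, 0, 0, 0, -1],
    [0, 0, 0.02, 0, 0, 0, -1],
    [0, 0, 0.01, 0, 0, 0, -1],
    [0, 0, 0.007, 0, 0, 0, -1],
    [0, 0, 0.004, 0, 0, 0, -1],
    [0, 0, 0.002, 0, 0, 0, -1],
    [0, 0, 0.0005, 0, 0, 0, -1],
    [0, 0, 0, 0, 0, 0, -1]
  ]
}}

```text
t: 24.7
tcp_pos: [0.5928, -0.2514, 0.025]
tool_rot: [0.068, 0.998, -0.0, 0.001]
force: [-0.7, -0.8, 0.4]
finger_gap: 0.194
gripper_force: 30.3
```

Request:
{"fn": "drive_tool", "kwargs": {
  "plan": [
    [0, 0, 0.0006, 0, 0, 0, -1],
    [0, 0, 0, 0, 0, 0, -1]
  ]
}}

```text
t: 24.9
tcp_pos: [0.5925, -0.2513, 0.024]
tool_rot: [0.068, 0.998, -0.0, 0.0]
force: [-0.2, -1.0, -0.4]
finger_gap: 0.195
gripper_force: 30.3
```

Request:
{"fn": "drive_tool", "kwargs": {
  "plan": [
    [0, 0, 0.0008, 0, 0, 0, -1],
    [0, 0, 0.0006, 0, 0, 0, -1],
    [0, 0, 0, 0, 0, 0, -1]
  ]
}}

```text
t: 25.2
tcp_pos: [0.5925, -0.2512, 0.0228]
tool_rot: [0.068, 0.998, -0.0, 0.0]
force: [-1.0, 0.6, 3.0]
finger_gap: 0.195
gripper_force: 30.7
```

Request:
{"fn": "drive_tool", "kwargs": {
  "plan": [
    [0, 0, 0, 0, 0, 0, -0.5],
    [0, 0, 0, 0, 0, 0, -0.36],
    [0, 0, 0, 0, 0, 0, -0.36],
    [0, 0, -0.01, 0, 0, 0, -0.36],
    [0, 0, -0.025, 0, 0, 0, -0.36],
    [0, 0, -0.035, 0, 0, 0, -0.3],
    [0, 0, -0.04, 0, 0, 0, 0],
    [0.0084, 0.018, -0.02, 0, 0, 0, 0.2],
    [0.0168, 0.036, 0, 0, 0, 0, 0.4],
    [0.0168, 0.036, 0, 0, 0, 0, 0.4]
  ]
}}

```text
t: 26.2
tcp_pos: [0.5635, -0.1563, 0.1543]
tool_rot: [0.069, 0.998, -0.001, 0.002]
force: [-0.0, -0.0, -0.0]
finger_gap: 0.697
gripper_force: 0.0
```

Request:
{"fn": "drive_tool", "kwargs": {
  "plan": [
    [0.0168, 0.036, 0, 0, 0, 0, 0.4],
    [0.0168, 0.036, 0, 0, 0, 0, 0.4],
    [0.0168, 0.036, 0, 0, 0, 0, 0.4],
    [0.0168, 0.036, 0, 0, 0, 0, 0.4],
    [0.0168, 0.036, 0, 0, 0, 0, 0.4],
    [0.0168, 0.036, 0, 0, 0, 0, 0.4],
    [0.0168, 0.036, 0, 0, 0, 0, 0.4],
    [0.0168, 0.036, 0, 0, 0, 0, 0.4],
    [0.0168, 0.036, 0, 0, 0, 0, 0.4],
    [0.0168, 0.036, 0, 0, 0, 0, 0.4]
  ]
}}

```text
t: 27.2
tcp_pos: [0.4453, 0.2248, 0.1531]
tool_rot: [0.068, 0.998, 0.0, 0.001]
force: [0.7, -0.0, 0.1]
finger_gap: 0.704
gripper_force: 0.0
```

Request:
{"fn": "drive_tool", "kwargs": {
  "plan": [
    [0.0168, 0.036, 0, 0, 0, 0, 0.4],
    [0.007, 0.018, 0, 0, 0, 0, 0.4],
    [0, 0, 0, 0, 0, 7, 0.4],
    [0, 0, 0, 0, 0, 7, 0.4],
    [0, 0, 0, 0, 0, 7, 0.4],
    [0, 0, 0, 0, 0, 0, 0.4]
  ]
}}

```text
t: 27.8
tcp_pos: [0.4296, 0.2803, 0.153]
tool_rot: [0.249, 0.969, 0.0, 0.0]
force: [0.9, 0.6, 0.1]
finger_gap: 0.701
gripper_force: 0.0
```

```bash
python3 - <<'E'
from h import *
d,s=look('w9',True); go(.4292,.2798,.0185,151)
E
```

```text
[275.0, 199.0] [429.1, 279.8] [429.5, 279.5] [37.4, 36.0] -28.8
[328.0, 353.0] [588.7, 250.7] [588.5, 251.3] [43.9, 43.4] -28.9
[265.0, 366.0] [572.3, 189.4] [571.5, 190.4] [39.1, 18.7] 47.4
t 27.9 tcp [0.4296 0.2801 0.1529] yaw 151.31 gap 0.701 F [-0.   0.1  0.2]
tool shift mm [  0.3  -0.6 134.4] turn deg [0.04 0.03 0.31]
```

View pics/w9.png

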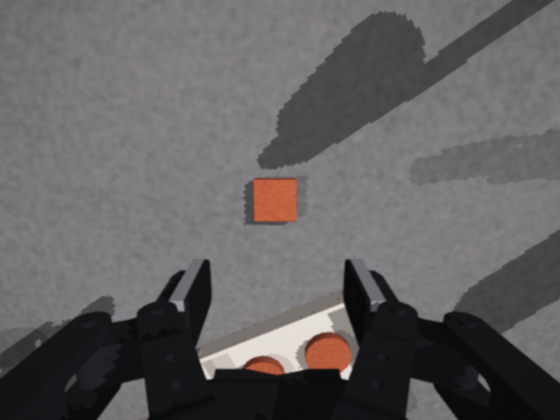

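The square is aligned at (275,199). I'll descend and grasp.

Request:
{"fn": "drive_tool", "kwargs": {
  "plan": [
    [0.0003, -0.0004, 0.03, 0, 0, 0, 0.4],
    [0, 0, 0.04, 0, 0, 0, 0.4],
    [0, 0, 0.03, 0, 0, 0, 0.3],
    [0, 0, 0.018, 0, 0, 0, 0.2],
    [0, 0, 0.01, 0, 0, 0, 0.1],
    [0, 0, 0.004, 0, 0, 0, 0.1],
    [0, 0, 0.0025, 0, 0, 0, 0.1],
    [0, 0, 0, 0, 0, 0, 0],
    [0, 0, 0, 0, 0, 0, -0.6],
    [0, 0, 0, 0, 0, 0, -0.6]
  ]
}}

```text
t: 28.85
tcp_pos: [0.4297, 0.2801, 0.0188]
tool_rot: [0.249, 0.969, 0.001, 0.001]
force: [0.1, -0.6, 4.1]
finger_gap: 0.408
gripper_force: 30.3
```

Request:
{"fn": "drive_tool", "kwargs": {
  "plan": [
    [0, 0, 0, 0, 0, 0, -0.6],
    [0, 0, 0, 0, 0, 0, -0.6],
    [0, 0, 0, 0, 0, 0, -0.6],
    [0, 0, 0, 0, 0, 0, -0.6]
  ]
}}

```text
t: 29.25
tcp_pos: [0.4297, 0.2801, 0.0188]
tool_rot: [0.249, 0.969, 0.001, 0.001]
force: [-0.8, -0.2, 6.1]
finger_gap: 0.405
gripper_force: 30.5
```

Request:
{"fn": "drive_tool", "kwargs": {
  "plan": [
    [0, 0, -0.01, 0, 0, 0, -0.6],
    [0, 0, -0.03, 0, 0, 0, -0.6],
    [0, 0, -0.04, 0, 0, 0, -0.6],
    [0, 0, -0.025, 0, 0, -8.4, -0.6],
    [0, 0, 0, 0, 0, -8.4, -0.6],
    [0, 0, 0, 0, 0, -8.4, -0.6],
    [-0.011, -0.014, 0, 0, 0, 0, -0.6],
    [-0.022, -0.028, 0, 0, 0, 0, -0.6],
    [-0.027, -0.035, 0, 0, 0, 0, -0.6],
    [-0.027, -0.035, 0, 0, 0, 0, -0.6]
  ]
}}

```text
t: 30.25
tcp_pos: [0.5091, 0.1617, 0.1234]
tool_rot: [0.031, 1.0, 0.0, 0.0]
force: [1.4, -0.1, -1.7]
finger_gap: 0.4
gripper_force: 30.1
```

Request:
{"fn": "drive_tool", "kwargs": {
  "plan": [
    [-0.027, -0.035, 0, 0, 0, 0, -0.6],
    [-0.027, -0.035, 0, 0, 0, 0, -0.6],
    [-0.027, -0.035, 0, 0, 0, 0, -0.6],
    [-0.024, -0.031, 0, 0, 0, 0, -0.6],
    [-0.018, -0.0244, 0, 0, 0, 0, -0.6],
    [0, 0, 0, 0, 0, 0, -0.6],
    [0, 0, 0, 0, 0, 0, -0.6]
  ]
}}

```text
t: 30.95
tcp_pos: [0.6209, -0.0059, 0.1229]
tool_rot: [0.033, 0.999, 0.0, -0.0]
force: [-0.2, 0.4, -1.4]
finger_gap: 0.405
gripper_force: 30.1
```

```bash
python3 - <<'E'
from h import *
d,s=look('w10',True); go(.622,-.005,.023,176.4); print(s['gripper_force'])
E
```

```text
[549.0, 245.0] [663.7, 205.3] [665.7, 204.1] [46.6, 19.2] 9.5
[535.0, 139.0] [580.7, 182.2] [582.1, 180.5] [44.2, 38.0] 9.5
[277.0, 278.0] [678.1, -8.7] [682.2, -8.9] [86.5, 63.6] -3.1
[32.0, 200.0] [601.5, -188.4] [603.3, -188.6] [66.1, 23.4] -8.0
[19.0, 295.0] [679.7, -220.4] [680.0, -220.7] [33.4, 22.7] 82.2
t 31.0 tcp [ 0.6202 -0.0049  0.1228] yaw 176.34 gap 0.406 F [ 0.7 -0.4 -0.4]
tool shift mm [-1.9 -0.  99.8] turn deg [ 0.03 -0.1  -0.06]
30.126333832740784
```

View pics/w10.png

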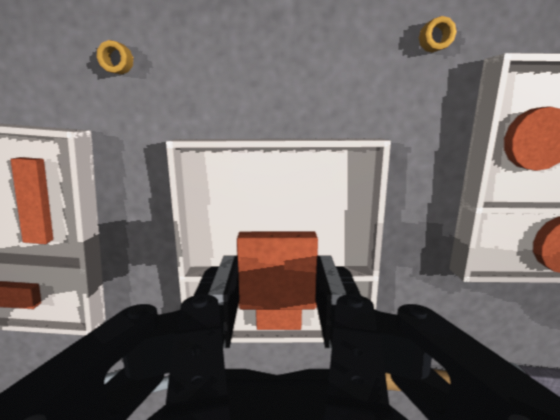

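The square is centred over the square tray, whose front rim runs from (168,143) to (389,143). I'll lower it.

Request:
{"fn": "drive_tool", "kwargs": {
  "plan": [
    [0, 0, 0.02, 0, 0, 0, -0.6],
    [0, 0, 0.03, 0, 0, 0, -0.6],
    [0, 0, 0.02, 0, 0, 0, -0.6],
    [0, 0, 0.012, 0, 0, 0, -0.6],
    [0, 0, 0.008, 0, 0, 0, -0.6],
    [0, 0, 0.005, 0, 0, 0, -0.6],
    [0, 0, 0.0025, 0, 0, 0, -0.6],
    [0, 0, 0, 0, 0, 0, -0.6]
  ]
}}

```text
t: 31.8
tcp_pos: [0.6217, -0.0053, 0.0257]
tool_rot: [0.032, 0.999, -0.0, 0.0]
force: [0.3, -0.7, 0.3]
finger_gap: 0.405
gripper_force: 30.1
```

Request:
{"fn": "drive_tool", "kwargs": {
  "plan": [
    [0, 0, 0.001, 0, 0, 0, -0.6],
    [0, 0, 0.0005, 0, 0, 0, -0.6],
    [0, 0, 0, 0, 0, 0, -0.6]
  ]
}}

```text
t: 32.1
tcp_pos: [0.6215, -0.0055, 0.0242]
tool_rot: [0.032, 0.999, -0.0, 0.0]
force: [-0.6, 0.4, -0.7]
finger_gap: 0.408
gripper_force: 30.1
```

Request:
{"fn": "drive_tool", "kwargs": {
  "plan": [
    [0, 0, 0.0008, 0, 0, 0, -0.6],
    [0, 0, 0.0006, 0, 0, 0, -0.6],
    [0, 0, 0.0002, 0, 0, 0, -0.6],
    [0, 0, 0, 0, 0, 0, -0.6]
  ]
}}

```text
t: 32.5
tcp_pos: [0.6215, -0.0054, 0.0228]
tool_rot: [0.032, 0.999, -0.0, 0.0]
force: [-2.0, -0.9, 5.2]
finger_gap: 0.405
gripper_force: 30.7
```

Request:
{"fn": "drive_tool", "kwargs": {
  "plan": [
    [0, 0, 0, 0, 0, 0, -0.1],
    [0, 0, 0, 0, 0, 0, 0.05],
    [0, 0, 0, 0, 0, 0, 0.05],
    [0, 0, -0.01, 0, 0, 0, 0.05],
    [0, 0, -0.025, 0, 0, 0, 0.05],
    [0, 0, -0.035, 0, 0, 0, 0.05],
    [0, 0, -0.045, 0, 0, 0, 0.05],
    [0, 0, -0.045, 0, 0, 0, 0.05],
    [0.02, 0, -0.03, 0, 0, 0, 0.05],
    [0.035, 0, 0, 0, 0, 0, 0.05]
  ]
}}

```text
t: 33.5
tcp_pos: [0.5714, -0.0029, 0.2182]
tool_rot: [0.032, 0.999, -0.001, 0.008]
force: [-0.4, 0.2, -0.6]
finger_gap: 0.523
gripper_force: 0.0
```

Request:
{"fn": "drive_tool", "kwargs": {
  "plan": [
    [0.035, 0, 0, 0, 0, 0, 0.05],
    [0.035, 0, 0, 0, 0, 0, 0.05],
    [0.035, 0, 0, 0, 0, 0, 0.05],
    [0.02, 0, 0, 0, 0, 0, 0.05],
    [0, 0, 0, 0, 0, 0, 0.05],
    [0, 0, 0, 0, 0, 0, 0.05]
  ]
}}

```text
t: 34.1
tcp_pos: [0.4428, 0.0058, 0.213]
tool_rot: [0.032, 0.999, -0.0, 0.001]
force: [0.8, 0.4, 0.7]
finger_gap: 0.522
gripper_force: 0.0
```

```bash
python3 - <<'E'
from h import *
from station import manip
for n in('top','scene'):
    d=manip.snapshot(n); cv2.imwrite(f'pics/{n}1.png',d['image'][:,:,::-1]); r,w=masks(d['image'])
    print(n);show(blobs(d,r,.009,60,900))
E
```

```text
top
[163.0, 194.0] [587.8, 251.8] [588.2, 251.7] [41.8, 41.2] 0.0
[184.0, 156.0] [661.9, 211.7] [661.9, 212.3] [41.8, 40.3] 88.3
[198.0, 196.0] [581.4, 183.4] [582.2, 183.1] [41.6, 41.1] -0.5
[294.0, 173.0] [622.3, -4.0] [622.4, -3.6] [33.8, 33.3] -1.7
[295.0, 133.0] [700.9, -8.8] [700.7, -8.8] [35.5, 34.5] 88.2
[387.0, 180.0] [603.1, -185.8] [602.9, -185.6] [62.6, 17.9] -7.7
[408.0, 143.0] [675.0, -230.7] [674.8, -231.0] [64.6, 18.0] 82.1
[421.0, 183.0] [594.1, -250.4] [594.9, -250.7] [63.8, 18.4] -8.0
scene
[396.0, 255.0] [583.0, 249.5] [582.5, 249.7] [43.3, 43.2] -77.6
[370.0, 282.0] [649.6, 208.4] [649.0, 208.7] [44.8, 42.4] 7.1
[359.0, 246.0] [577.2, 181.2] [577.4, 181.4] [44.3, 43.4] 12.4
[256.0, 246.0] [618.8, -6.3] [618.3, -6.3] [39.0, 36.3] -3.9
[244.0, 278.0] [689.8, -11.7] [689.5, -11.8] [39.3, 36.7] -3.1
[167.0, 221.0] [600.0, -187.4] [598.9, -187.3] [66.2, 20.2] -8.0
[132.0, 244.0] [663.6, -234.1] [663.6, -234.3] [67.2, 19.7] 81.8
[137.0, 212.0] [591.2, -252.3] [590.4, -252.3] [66.4, 20.6] -7.6
```

View pics/scene1.png

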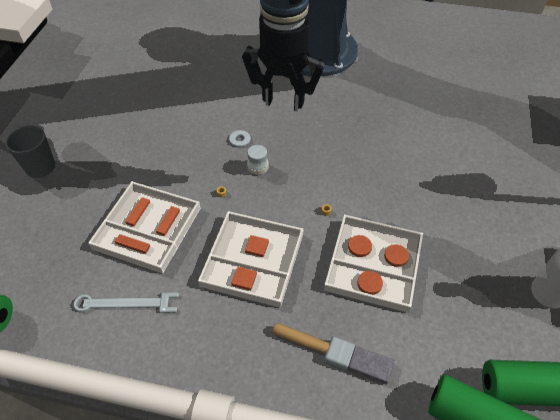

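View pics/top1.png

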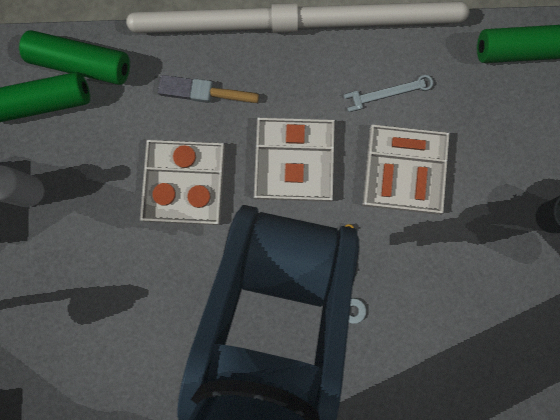

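All five blanks lie flat in their correct bays. The jar stands unmoved at (258,161) in the scene view, and the gripper is clear.

```bash
python3 -c "
from station import manip
print(manip.sign_off())"
```

```text
the job is handed in; nothing more can be done
None
```

All five blanks are sorted and lie flat in the trays matching their shapes, the jar was left standing where it was, and the job was handed in at about 34 s of the 107 s limit.

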